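Free the printing screen and hold it just under its balance point

ROBOT

A 7-joint arm with a two-finger parallel gripper is mounted at the origin on the work surface. World frame = base frame: x ahead of the robot, y to its left, z up, the work surface at z = 0. Lengths are in m, angles in rad, forces in N, time in s.
With the tool pointing down it reaches from about 0.35 to 0.9 m from the base axis. Payload 19.9 kg.
Tool frame: the origin (TCP) lies at the very end of the fingers, on their centre line; the grasp point (between the pads) lies 19 mm behind it; z points along the fingers, y is the line along which they close (so a half turn about z gives the same grasp; the last joint's range is limited). The gripper opens to 94 mm and grips with 3 to 60 N. Pads are 16 mm wide; open, the fingers measure 119 mm over their backs; the gripper's body (75 mm by 177 mm) begins 78 mm behind the grasp point.
Start: joints at [1.198, 0.417, -0.01, 1.614, 0.005, 1.111, -0.053], TCP at [0.203, -0.591, 0.205] pointing down, gripper open.
Joint ranges: [-2.81, 2.81], [-0.39, 2.02], [-1.27, 1.25], [0.06, 2.57], [-1.19, 4.33], [0.19, 2], [-2.82, 2.82]. Speed limits (rad/s): [1.89, 1.89, 2.39, 2.39, 3.01, 3.01, 3.01].

INTERFACE

Orientations are given as a rotation vector (axis times angle).
In Python, from workcell import ctrl, viewer gives the robot as it stands. The module is installed in compiled form; this text tells all that it offers.
- The arm moves only by the tool send_rows, never from a script. Its arguments are lists of equal length, an entry for each row: "gripper": the opening, from 0 (shut) to 1 (fully open); "offset": the shift along the tool's x, y, z in m, a list of three; "turn": the turn about the tool's z in degrees. In form: {"gripper": [gripper, ...], "offset": [[dx, dy, dz], ...], "turn": [turn, ...]}. A call has 1 to 12 rows; each row is the pose to reach, as a shift and turn from the pose commanded when the call began, along the tool's axes at that moment; what a row does not reach only later rows make up. A row lasts 1/8 s, in which the tool goes at most 62.5 mm and 10.7 degrees, less where a joint would pass 70% of its speed; a pose out of reach is approached as far as the arm can. A call with a gripper value outside its range is refused whole. The fingers move at their own pace and stop on an object; the grip force is fixed at half the most. Time passes only in rows, so rows that repeat a pose let the fingers close. It gives the time, the measured TCP pose, the force, the opening and the grip force at its end, in the units of the state.
- ctrl.observe(): the state, without advancing time (a new reading comes with each control period).
- viewer.grab_frame(name): name is "scene" or "top" or "wrist"; returns (picture, depth): 400x640x3 uint8, red, green, blue; 400x640 float32, m along the optical axis (not along the pixel's ray), 0 where there is no reading.
- viewer.get_calibration(name): a dict with "camera_matrix" (3x3 intrinsics, pixels), "dist" ([k1, k2, p1, p2, k3] as OpenCV has them; the pictures are not rectified), "T" (4x4, takes a point from camera to world coordinates). Camera axes: x right, y down, z forward; pixel columns grow to the right and rows downward; lengths in m; the calibration is good to about 2 mm. A picture is of the moment at which its call begins: read the wrist's pose just before it. get_calibration takes no time and is no camera call; for the wrist camera it gives the pose at the moment of the call.
- ctrl.finish_job(): hands the job in; it is judged then, once.
The state is a dict: "time": time; "q": joint angles; "joint_velocities": joint speeds; "joint_torque": joint torques, N m; "eef_pos": TCP position; "ee_rot": TCP orientation; "contact_force": force on the tool from outside, world axes, zero at the start; "ft_torque": the same for the moment, N m; "gripper_width": finger opening in m; "grasp_force": force on a finger pad.
Only numpy, scipy, OpenCV 4.12 (cv2) and the standard library are available. Lean on these libraries where they do the work, as an engineer would, in place of code of your own. Each camera call takes 0.05 s, during which the arm holds its last target. There are 200 camera calls.

TASK

Turn the yellow wing nut anticlockwise until its strap is clear of the screen frame, then raise the sprung screen by its red handle, smoothly, until you are past the balance point and feel the springs take it. Do not let it fly up to its stop or drop back: ease it down to just below the balance point, where it weighs almost nothing but would still sink, and finish there still gripping the handle and holding it steady, so that the printer can wipe the underside. Leave the jars and the squeegee where they are.

Things in the scene. Friction and masses are not known exactly. Their poses are not given: they have to be found in the camera images.
- press: Base of a table-top screen-printing press, fixed to the bench at varying place and yaw: plywood board 320 x 470 x 15 mm with a grey printing board on it. Origin: centre of the baseboard, at bench height. The screen's hinge runs along the press's x at its +y end; the screen's free edge, the red handle and the yellow wing nut are at its -y end.
- press_hinge (a point): Middle of the screen's hinge axis, 68 mm above the bench, 180 mm from the press origin along the press's +y. The axis runs along the press's x.
- screen (a joint): Angle of the screen (rad): 0 lying flat, growing as the free edge is raised; stop at 1.15. Torsion springs in the hinge carry most of its 2.8 kg; the balance point is at 0.62. Below it the screen sinks by itself (2.5 N at the handle when flat, 0.8 N at 0.5), above it the springs lift it (0.5 N at 0.68, 1.5 N at 0.8, 5.5 N at the stop). Friction steadies it only within 0.015 of balance.
- screen_frame (a point): Middle of the screen: aluminium frame 270 x 330 x 25 mm, rails 30 mm wide, yellow mesh with a green stencil. It lies 190 mm from the hinge axis, at half the frame's thickness. When flat the frame's top is 81 mm above the bench, and its free edge 355 mm from the hinge axis.
- screen_handle (a point): Centre of the red handle bar, 16 mm thick, 120 mm long along the press's x, on two posts 104 mm apart; 38 mm above the free rail. At screen angle a it is 68 + 340 sin(a) + 51 cos(a) mm above the bench (119 flat, 307 at balance) and 340 cos(a) - 51 sin(a) mm from the hinge axis towards the press's -y. Gripped from above, the round bar turns between the fingers as the screen swings.
- holddown (a joint): Angle of the hold-down (rad): captive yellow wing nut with a dark steel strap. 0: strap points to the press's +y, over the frame, and blocks the screen. Grows anticlockwise seen from above, stop at 1.57 (strap along the frame's edge, towards the press's -x). Clear of the frame above 1.0; leave it at 1.2 or more. Friction 0.06 N m, stays where left; starts at 0 to 0.3.
- holddown_grip (a point): Centre of the yellow wing, on the nut's upright turning axis, 113 mm above the bench, 26 mm outside the frame's free edge and 90 mm to the press's -x side of the middle. Wing 12 mm thick, 46 mm long, 24 mm high; its length is parallel to the strap (along the press's y at joint value 0) and turns with the joint. The strap's top is 25 mm below this point.
- yellow_jar: Bystander: yellow paint jar with white cap, 46 mm across, 75 mm high. Origin: centre of its underside.
- dark_jar: Bystander: dark ink jar with white cap, 76 mm across, 80 mm high. Origin: centre of its underside.
- squeegee: Bystander: wooden squeegee lying flat, 200 x 78 x 25 mm, with a green blade on its -y side. Origin: under the middle of the wooden part.

How it is judged:
On the way, in this order (a step that is already met when the one before it is completed fails the run):
1. the hold-down is turned clear of the frame (hold-down angle above 1.1 rad) (value of joint holddown above 1.1 rad), for 0.2 s.
2. the screen is raised past its balance point by its handle (screen angle above 0.66 rad, grasp point within 60 mm of the middle of the red bar) (value of joint screen above 0.66 rad and distance between the grasp point and screen_handle below 0.06 m), for 0.2 s.
At the end, for the whole second after the job is handed in: The screen is still, at 0.48 to 0.605 rad (balance point 0.62), gripped by its red handle (grasp point within 60 mm of the middle of the bar, contact above 2 N); hold-down still clear (above 1.1 rad); jars and squeegee within 30 mm of where they stood (value of joint screen between 0.48 and 0.605 rad and velocity of joint screen between -0.05 and 0.05 rad/s and distance between the grasp point and screen_handle below 0.06 m and contact force between screen and the fingers above 2 N and value of joint holddown above 1.1 rad and distance of each of yellow_jar, dark_jar, squeegee from where it was at the start of the episode below 0.03 m); the arm keeps its last pose, push and grip.
It fails at once if the screen flies up towards its stop (above 1.0 rad) (value of joint screen above 1 rad).
It fails at once if the screen is flung up or dropped (faster than 1.2 rad/s) (velocity of joint screen above 1.2 rad/s or velocity of joint screen below -1.2 rad/s).
It fails at once if a jar or the squeegee is pushed more than 30 mm away or knocked over (distance of any of yellow_jar, dark_jar, squeegee from where it was at the start of the episode above 0.03 m or angle between any of yellow_jar, dark_jar, squeegee's own z axis and vertical above 0.5 rad).
It also fails if it takes over 59 s, if anything falls off the work surface, if the arm or the gripper's body presses on something with over 40 N, if the wrist force passes 120 N, or if a joint passes its speed limit or range.

## Working session

There is one attempt and no reset: what is moved stays moved. The work goes in short steps, Python scripts to look and compute and a tool call to move; the robot and the scene stay as the last step left them, time stands still between calls to the robot, and variables do not carry over. Pictures are saved under pics/ and viewed, at most 10 in all, crops included, and the job is handed in when it is done.

Besides the shell and the picture viewer there is one more tool, called by a JSON object that holds its "api" and its "payload". send_rows: Moves the arm, as the interface text tells. Its arguments: {"type":"object","properties":{"gripper":{"type":"array"},"offset":{"type":"array"},"turn":{"type":"array"}},"required":["gripper","offset","turn"]}

```bash
mkdir -p pics; python3 - <<'E'
from workcell import ctrl, viewer
import cv2,numpy as np
s=ctrl.observe();print({k:np.round(v,3) for k,v in s.items()})
for n in("scene","top"):
    p,d=viewer.grab_frame(n);cv2.imwrite(f"pics/{n}0.png",p[...,::-1]);np.savez(f"{n}0.npz",p=p,d=d)
    c=viewer.get_calibration(n);print(n,c["camera_matrix"].round(1).tolist(),np.round(c["dist"],3),c["T"].round(3).tolist())
E
```

```text
{'time': np.float64(0.0), 'q': array([ 1.198,  0.418, -0.01 ,  1.614,  0.005,  1.111, -0.053]), 'joint_velocities': array([ 0.001, -0.002,  0.001, -0.   , -0.   , -0.001,  0.   ]), 'joint_torque': array([-1.0000e-03, -8.5126e+01,  6.3800e-01, -4.2600e+01, -4.9000e-02,
        1.9000e-02, -0.0000e+00]), 'eef_pos': array([ 0.203, -0.591,  0.205]), 'ee_rot': array([-3.098, -0.517,  0.   ]), 'contact_force': array([-0.15 ,  0.067,  0.595]), 'ft_torque': array([-0.02 ,  0.005, -0.018]), 'grasp_force': np.float64(0.0), 'gripper_width': np.float64(0.094)}
scene [[392.1, 0.0, 318.1], [0.0, 392.1, 202.0], [0.0, 0.0, 1.0]] [0.011 0.    0.    0.    0.   ] [[0.333, 0.758, -0.561, 1.204], [0.943, -0.265, 0.201, -0.174], [0.004, -0.596, -0.803, 1.006], [0.0, 0.0, 0.0, 1.0]]
top [[443.0, 0.0, 312.8], [0.0, 443.0, 204.0], [0.0, 0.0, 1.0]] [0.004 0.    0.    0.    0.   ] [[0.009, -1.0, 0.03, 0.546], [-1.0, -0.009, 0.016, 0.05], [-0.016, -0.03, -0.999, 1.098], [0.0, 0.0, 0.0, 1.0]]
```

View pics/scene0.png

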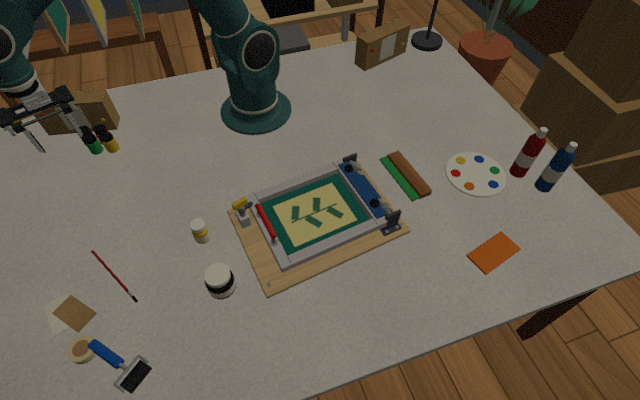

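View pics/top0.png

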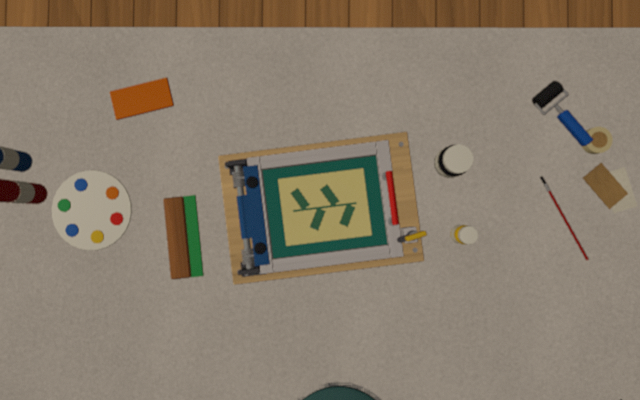

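The scene view shows the handle at about (266,223), the wing at (241,205), and the jars at (200,231) and (219,280). In the top view the handle is at (392,198), the wing at (413,237), the yellow jar at (466,235) and the dark jar at (456,160). The strap still points over the frame.

```bash
cat > h.py <<'E'
import cv2,numpy as np
from workcell import viewer
def ray(n,uv,c=None):
    c=c or viewer.get_calibration(n)
    u=cv2.undistortPoints(np.float64([[uv]]),c["camera_matrix"],np.float64(c["dist"]))[0,0]
    return c["T"][:3,3],c["T"][:3,:3]@np.array([u[0],u[1],1])
def plane(n,uv,z,c=None):
    o,d=ray(n,uv,c);return o+d*(z-o[2])/d[2]
def tri(a,b):
    (o1,d1),(o2,d2)=a,b
    t=np.linalg.lstsq(np.c_[d1,-d2],o2-o1,rcond=None)[0]
    p,q=o1+d1*t[0],o2+d2*t[1];return (p+q)/2,np.linalg.norm(p-q)
def blob(p,box,kind):
    x0,y0,x1,y1=box;h=cv2.cvtColor(p,cv2.COLOR_RGB2HSV)
    r=dict(red=((0,170,90),(6,255,255)),yel=((20,150,110),(32,255,255)))[kind]
    m=cv2.inRange(h,*map(np.array,r));k=np.zeros_like(m);k[y0:y1,x0:x1]=m[y0:y1,x0:x1]
    n,l,s,c=cv2.connectedComponentsWithStats(k);i=1+s[1:,4].argmax()
    pts=np.argwhere(l==i)[:,::-1].astype(np.float32)
    return c[i],s[i,4],cv2.minAreaRect(pts)
E
python3 - <<'E'
from h import *
S={n:np.load(n+"0.npz") for n in("scene","top")}
B={}
for n,k,box,z in(("top","red",(375,160,410,235),.125),("top","yel",(395,222,432,250),.118),("scene","red",(250,195,282,250),.121),("scene","yel",(228,190,256,225),.113)):
    c,a,r=blob(S[n]["p"],box,k);B[n,k]=c
    bp=cv2.boxPoints(r)
    print(n,k,c.round(1),a,np.round(r[1],1),"P",plane(n,c,z).round(4),"corners",[plane(n,q,z)[:2].round(3).tolist() for q in bp])
for k in("red","yel"):print(k,tri(ray("top",B["top",k]),ray("scene",B["scene",k])))
# baseboard corners (top view, z=.015)
for q in((220,155),(407,132),(424,261),(235,283)):print(plane("top",q,.015).round(3))
for q,z in(((466,235),.075),((458,158),.08)):print(plane("top",q,z).round(3))
E
```

```text
top red [391.8 197.1] 291 [52.   5.9] P [ 0.5914 -0.1069  0.125 ] corners [[0.646, -0.093], [0.648, -0.106], [0.535, -0.121], [0.533, -0.108]]
top yel [415.2 235.7] 109 [ 5.7 21.2] P [ 0.5073 -0.1597  0.118 ] corners [[0.505, -0.136], [0.52, -0.18], [0.508, -0.184], [0.493, -0.14]]
scene red [266.1 220.7] 130 [35.3  4. ] P [ 0.5983 -0.1063  0.121 ] corners [[0.538, -0.119], [0.535, -0.108], [0.65, -0.095], [0.652, -0.105]]
scene yel [239.  201.3] 49 [ 3.1 14.8] P [ 0.5033 -0.1612  0.113 ] corners [[0.505, -0.182], [0.491, -0.142], [0.502, -0.14], [0.515, -0.18]]
red (array([ 0.59244135, -0.10721754,  0.11339195]), np.float64(0.003236880114616284))
yel (array([ 0.50709887, -0.16057794,  0.1173859 ]), np.float64(0.0014685703962447755))
[0.697 0.297 0.015]
[ 0.757 -0.161  0.015]
[ 0.442 -0.203  0.015]
[0.384 0.256 0.015]
[ 0.508 -0.285  0.075]
[ 0.685 -0.265  0.08 ]
```

```bash
python3 - <<'E'
import cv2
p=cv2.imread("pics/top0.png")[120:290,370:490];cv2.imwrite("pics/crop0.png",cv2.resize(p,None,fx=3.5,fy=3.5,interpolation=2))
E
```

```text
(no output)
```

View pics/crop0.png

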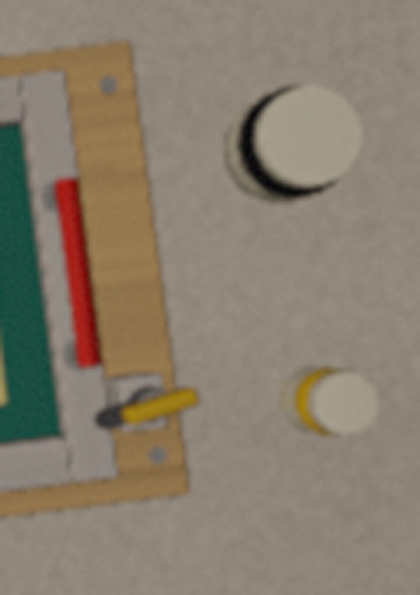

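The crop agrees: the wing is yawed about 19° from world +y, so the hold-down starts near 0.2 rad. The press yaw is about 7.5°, the wing–handle offset matches the given geometry, and the jars are clear of the path.

```bash
cat > g.py <<'E'
import sys,numpy as np
from scipy.spatial.transform import Rotation as R
from workcell import ctrl
def go(t,yd):
    s=ctrl.observe();M=R.from_rotvec(s["ee_rot"]).as_matrix()
    yy=np.degrees(np.arctan2(M[1,1],M[0,1]))
    print("t",s["time"].round(2),"pos",s["eef_pos"].round(4),"ydir",yy.round(2),"z",M[:,2].round(3),"F",np.round(s["contact_force"],1),"w",round(float(s["gripper_width"]),4),"g",s["grasp_force"].round(1),"q",np.round(s["q"],2))
    print("offset",(M.T@(np.array(t)-s["eef_pos"])).round(4),"turn",round((-(yd-yy)+180)%360-180,1))
if __name__=="__main__":a=list(map(float,sys.argv[1:]));go(a[:3],a[3])
E
python3 g.py .5075 -.1597 .17 19
```

```text
Traceback (most recent call last):
  File "g.py", line 9, in <module>
    if __name__=="__main__":a=list(map(float,sys.argv[1:]));go(a[:3],a[3])
                                                            ~~^^^^^^^^^^^^
  File "g.py", line 7, in go
    print("t",s["time"].round(2),"pos",s["eef_pos"].round(4),"ydir",yy.round(2),"z",M[:,2].round(3),"F",np.round(s["contact_force"],1),"w",round(float(s["gripper_width"]),4),"g",s["grasp_force"].round(1),"q",np.round(s["q"],2))
              ^^^^^^^^^^^^^^^
AttributeError: 'float' object has no attribute 'round'
```

```bash
sed -i 's/s\["time"\].round(2)/round(float(s["time"]),2)/;s/s\["grasp_force"\].round(1)/round(float(s["grasp_force"]),1)/' g.py
python3 g.py .5075 -.1597 .17 19
```

```text
t 0.1 pos [ 0.2029 -0.5908  0.2049] ydir -71.05 z [-0.     0.001 -1.   ] F [-0.4  0.6  0.1] w 0.0941 g 0.0 q [ 1.2   0.42 -0.01  1.61  0.    1.11 -0.05]
offset [ 0.4281 -0.3087  0.0352] turn -90.0
```

{"api": "send_rows", "payload": {"gripper": [0.6, 0.6, 0.6, 0.6, 0.6, 0.6, 0.6, 0.6, 0.6, 0.6, 0.6, 0.6], "offset": [[0.04, -0.03, 0], [0.08, -0.058, 0], [0.12, -0.087, 0], [0.16, -0.115, 0], [0.2, -0.144, 0], [0.24, -0.173, 0], [0.28, -0.202, 0], [0.32, -0.231, 0], [0.36, -0.26, 0.01], [0.4, -0.289, 0.02], [0.428, -0.309, 0.03], [0.428, -0.309, 0.035]], "turn": [-8, -16, -24, -32, -40, -48, -56, -64, -72, -80, -88, -90]}}

```text
time: 1.6
eef_pos: [0.5082, -0.1574, 0.1697]
ee_rot: [-1.817, -2.561, -0.001]
contact_force: [0.6, -0.8, -0.4]
gripper_width: 0.0567
grasp_force: 0.0
```

```bash
python3 g.py .5075 -.1597 .098 19; python3 - <<'E'
from h import *
c=viewer.get_calibration("wrist");p,d=viewer.grab_frame("wrist");cv2.imwrite("pics/w1.png",p[...,::-1])
try:
    q,a,r=blob(p,(0,0,640,400),"yel");print(q,a,r,plane("wrist",q,.125,c),[plane("wrist",x,.125,c).round(4).tolist() for x in cv2.boxPoints(r)])
except Exception as e:print(e)
E
```

```text
t 1.6 pos [ 0.5082 -0.1574  0.1697] ydir 19.3 z [-0.     0.001 -1.   ] F [ 0.6 -0.8 -0.4] w 0.0567 g 0.0 q [ 0.68  0.33 -0.52  1.87  0.2   0.99  0.41]
offset [-0.002  -0.0014  0.0717] turn 0.3
[317.16419295 213.60482375] 1078 ((316.9999694824219, 213.99996948242188), (15.999998092651367, 67.99998474121094), 0.0) [ 0.50521673 -0.15673826  0.125     ] [[0.508, -0.1818, 0.125], [0.4926, -0.1369, 0.125], [0.5025, -0.1335, 0.125], [0.5184, -0.1781, 0.125]]
```

View pics/w1.png

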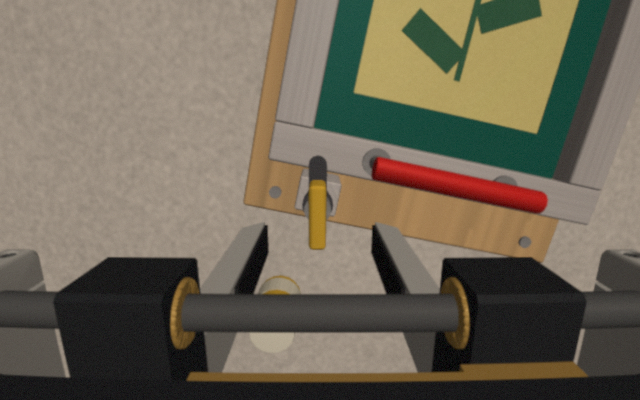

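The wrist view shows the wing at (317,214), squarely between the fingers and parallel to them. The red bar spans (375,168)–(545,202).

{"api": "send_rows", "payload": {"gripper": [0.6, 0.6, 0.6, 0.6, 0, 0, 0, 0, 0, 0], "offset": [[-0.001, -0.002, 0.025], [-0.001, -0.002, 0.05], [-0.001, -0.002, 0.072], [-0.001, -0.002, 0.072], [-0.001, -0.002, 0.072], [-0.001, -0.002, 0.072], [-0.001, -0.002, 0.072], [-0.001, -0.002, 0.072], [-0.001, -0.002, 0.072], [-0.001, -0.002, 0.072]], "turn": [0, 0, 0, 0, 0, 0, 0, 0, 0, 0]}}

```text
time: 2.9
eef_pos: [0.5075, -0.161, 0.099]
ee_rot: [1.823, 2.555, 0.003]
contact_force: [8.3, 1.8, -3.0]
gripper_width: 0.0178
grasp_force: 30.0
```

{"api": "send_rows", "payload": {"gripper": [0, 0, 0, 0, 0], "offset": [[0, 0, 0], [0, 0, 0], [0, 0, 0], [0, 0, 0], [0, 0, 0]], "turn": [0, -5, -10, -15, -20]}}

```text
time: 3.52
eef_pos: [0.5075, -0.1609, 0.099]
ee_rot: [1.348, 2.835, 0.003]
contact_force: [9.2, 2.4, -3.5]
gripper_width: 0.0179
grasp_force: 30.0
```

```bash
python3 g.py .5075 -.1597 .098 89;  python3 - <<'E'
from h import *
p,d=viewer.grab_frame("wrist");cv2.imwrite("pics/w2.png",p[...,::-1])
E
```

```text
t 3.52 pos [ 0.5075 -0.1609  0.099 ] ydir 39.15 z [ 0.003  0.    -1.   ] F [ 9.2  2.4 -3.5] w 0.0179 g 30.0 q [ 0.71  0.44 -0.57  1.93  0.31  0.86  0.67]
offset [0.001  0.0008 0.001 ] turn -49.9
```

View pics/w2.png

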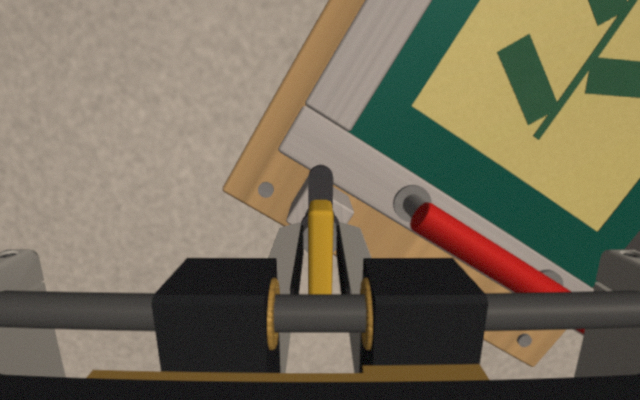

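The wing at (320,250) is firmly held and the strap has turned with the tool, so I carry on.

{"api": "send_rows", "payload": {"gripper": [0, 0, 0, 0, 0, 0, 0, 0], "offset": [[0, 0, 0], [0, 0, 0], [0, 0, 0], [0, 0, 0], [0, 0, 0], [0, 0, 0], [0, 0, 0], [0, 0, 0]], "turn": [-7, -14, -21, -28, -35, -42, -48, -48]}}

```text
time: 4.58
eef_pos: [0.5076, -0.1607, 0.099]
ee_rot: [0.08, 3.137, 0.002]
contact_force: [9.8, 4.6, -3.6]
gripper_width: 0.0179
grasp_force: 30.0
```

{"api": "send_rows", "payload": {"gripper": [0.6, 0.6, 0.6, 0.6, 0.6, 0.6], "offset": [[0, 0, 0], [0, 0, 0], [0, 0, 0], [0, 0, -0.03], [0, 0, -0.06], [0, 0, -0.09]], "turn": [0, 0, 0, 0, 0, 0]}}

```text
time: 5.32
eef_pos: [0.5057, -0.1614, 0.1894]
ee_rot: [-0.084, -3.14, -0.0]
contact_force: [-0.3, 0.2, 0.0]
gripper_width: 0.056
grasp_force: 0.0
```

```bash
python3 g.py .592 -.107 .19 97.5;  python3 - <<'E'
from h import *
p,d=viewer.grab_frame("top");q,a,r=blob(p,(395,210,440,260),"yel");print("top yel",q,a,r)
c,a,r=blob(p,(375,160,410,235),"red");print(a,plane("top",c,.124))
cw=viewer.get_calibration("wrist");p,d=viewer.grab_frame("wrist");cv2.imwrite("pics/w3.png",p[...,::-1])
c,a,r=blob(p,(0,0,640,400),"red");print(a,plane("wrist",c,.124,cw),[plane("wrist",x,.124,cw).round(4).tolist() for x in cv2.boxPoints(r)])
E
```

```text
t 5.33 pos [ 0.5057 -0.1614  0.1894] ydir 86.95 z [-0.  0. -1.] F [-0.3  0.2  0. ] w 0.056 g 0.0 q [ 0.93  0.37 -0.83  1.84  0.31  1.06  1.5 ]
offset [-0.0833  0.0589 -0.0007] turn -10.6Traceback (most recent call last):
  File "<stdin>", line 2, in <module>
  File "h.py", line 17, in blob
    n,l,s,c=cv2.connectedComponentsWithStats(k);i=1+s[1:,4].argmax()
                                                    ~~~~~~~~~~~~~~^^
ValueError: attempt to get argmax of an empty sequence
```

{"api": "send_rows", "payload": {"gripper": [0.8, 0.8, 0.8, 0.8, 0.8], "offset": [[-0.025, 0.018, 0], [-0.05, 0.036, 0], [-0.075, 0.054, 0], [-0.083, 0.059, 0], [-0.083, 0.059, 0]], "turn": [-4, -8, -10.5, -10.5, -10.5]}}

```text
time: 6.0
eef_pos: [0.5917, -0.1068, 0.1881]
ee_rot: [0.204, -3.134, -0.0]
contact_force: [0.3, -0.4, 0.2]
gripper_width: 0.0754
grasp_force: 0.0
```

```bash
python3 g.py .592 -.107 .10 97.5;  python3 - <<'E'
from h import *
cw=viewer.get_calibration("wrist");p,d=viewer.grab_frame("wrist");cv2.imwrite("pics/w3.png",p[...,::-1])
c,a,r=blob(p,(0,0,640,400),"red");print(a,c,plane("wrist",c,.124,cw),[plane("wrist",x,.124,cw).round(4).tolist() for x in cv2.boxPoints(r)])
E
```

```text
t 6.0 pos [ 0.5917 -0.1068  0.1881] ydir 97.44 z [-0.001  0.    -1.   ] F [ 0.3 -0.4  0.2] w 0.0754 g 0.0 q [ 0.74  0.52 -0.83  1.67  0.42  1.14  1.5 ]
offset [-0.0004 -0.0002  0.0881] turn -0.1
2845 [318.96485062 200.87029877] [ 0.58560964 -0.10759334  0.124     ] [[0.5319, -0.1215, 0.124], [0.5302, -0.1086, 0.124], [0.6481, -0.0924, 0.124], [0.65, -0.1068, 0.124]]
```

View pics/w3.png

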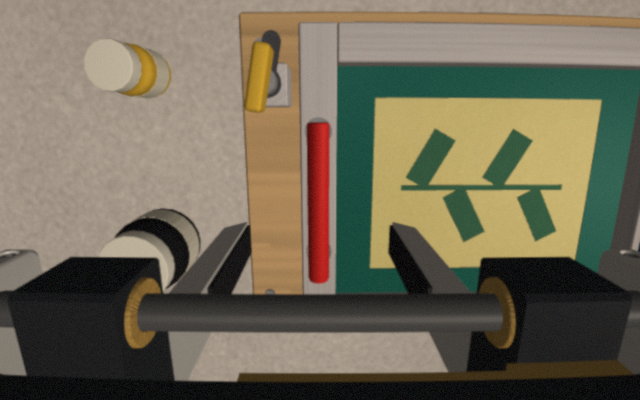

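The wing at (260,75) lies with its strap along the frame edge, so the hold-down is clear. The red bar at (319,201) is centred between the fingers and square to them.

{"api": "send_rows", "payload": {"gripper": [0.8, 0.8, 0.8, 0.8, 0, 0, 0, 0, 0, 0, 0, 0], "offset": [[0, 0, 0.03], [0, 0, 0.06], [0, 0, 0.085], [0, 0, 0.087], [0, 0, 0.087], [0, 0, 0.087], [0, 0, 0.087], [0, 0, 0.087], [0, 0, 0.087], [0, 0, 0.087], [0, 0, 0.087], [0, 0, 0.087]], "turn": [0, 0, 0, 0, 0, 0, 0, 0, 0, 0, 0, 0]}}

```text
time: 7.55
eef_pos: [0.592, -0.1079, 0.1014]
ee_rot: [-0.203, 3.135, -0.001]
contact_force: [0.5, -4.6, -0.2]
gripper_width: 0.0151
grasp_force: 30.0
```

{"api": "send_rows", "payload": {"gripper": [0, 0, 0, 0, 0, 0, 0, 0, 0, 0, 0, 0], "offset": [[0, 0.001, -0.006], [0, 0.0023, -0.0136], [0, 0.0052, -0.027], [0, 0.0086, -0.0403], [0, 0.0125, -0.0535], [0, 0.0169, -0.0665], [0, 0.0219, -0.0793], [0, 0.0273, -0.092], [0, 0.0333, -0.1044], [0, 0.0398, -0.1165], [0, 0.043, -0.1225], [0, 0.0467, -0.1284]], "turn": [0, 0, 0, 0, 0, 0, 0, 0, 0, 0, 0, 0]}}

```text
time: 9.05
eef_pos: [0.586, -0.0629, 0.2303]
ee_rot: [-0.201, 3.135, -0.005]
contact_force: [-0.4, -13.0, 3.9]
gripper_width: 0.0156
grasp_force: 30.0
```

```bash
python3 g.py .592 -.107 .10 97.5;  python3 - <<'E'
from h import *
for n in("scene","top"):
    p,d=viewer.grab_frame(n);cv2.imwrite(f"pics/{n}4.png",p[...,::-1])
E
```

```text
t 9.05 pos [ 0.586  -0.0629  0.2303] ydir 97.33 z [ 0.    -0.003 -1.   ] F [ -0.4 -13.    3.9] w 0.0156 g 30.0 q [ 0.7   0.46 -0.87  1.66  0.37  1.2   1.45]
offset [-0.0003 -0.0441  0.1305] turn -0.2
```

View pics/scene4.png

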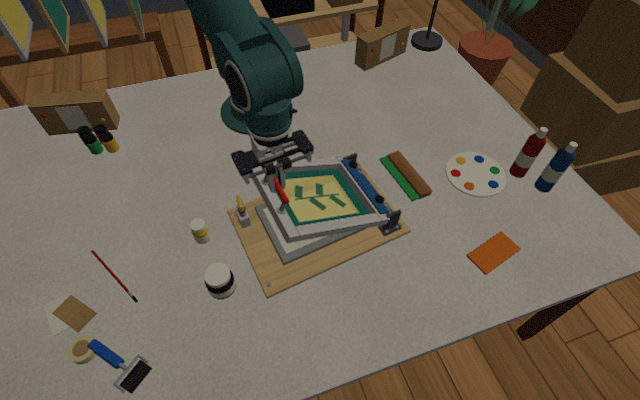

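The scene view shows the screen rising (free edge near (282,195)) with the bar in the fingers, the hold-down clear and the jars untouched. I continue past balance to about 0.72 rad.

{"api": "send_rows", "payload": {"gripper": [0, 0, 0, 0, 0, 0, 0, 0, 0, 0, 0, 0], "offset": [[0, 0.003, -0.0055], [0, 0.007, -0.0115], [0, 0.0145, -0.0228], [0, 0.0223, -0.0338], [0, 0.031, -0.0444], [0, 0.04, -0.0547], [0, 0.0496, -0.0646], [0, 0.0595, -0.0741], [0, 0.0646, -0.0786], [0, 0.0695, -0.0831], [0, 0.0695, -0.0831], [0, 0.0695, -0.0831]], "turn": [0, 0, 0, 0, 0, 0, 0, 0, 0, 0, 0, 0]}}

```text
time: 10.65
eef_pos: [0.5772, 0.0062, 0.314]
ee_rot: [-0.201, 3.134, -0.005]
contact_force: [-3.5, -12.5, 14.2]
gripper_width: 0.0149
grasp_force: 30.0
```

```bash
cat > ang.py <<'E'
import numpy as np
from scipy.optimize import brentq
from workcell import ctrl
s=ctrl.observe();e=np.array(s["eef_pos"])
h0=np.array([.592,-.1079]);ey=np.array([-.1305,.9914])
dr=(e[:2]-h0)@ey*1e3;dz=(e[2]-.1014)*1e3
print("t",s["time"],"F",np.round(s["contact_force"],1),"a_z",brentq(lambda a:340*np.sin(a)-51*(1-np.cos(a))-dz,0,1.1),"a_r",brentq(lambda a:340*(1-np.cos(a))+51*np.sin(a)-dr,0,1.1),"dr",dr,"dz",dz,"w",s["gripper_width"])
E
python3 ang.py
```

```text
t 10.65 F [ -3.5 -12.5  14.2] a_z 0.7246308719314926 a_r 0.7086552017935611 dr 115.05063679345407 dz 212.5580476140323 w 0.014925317174502576
```

```bash
cat > tilt.py <<'E'
import sys
from h import *
c=viewer.get_calibration("scene");p,d=viewer.grab_frame("scene");cv2.imwrite(f"pics/{sys.argv[1]}.png",p[...,::-1])
h=cv2.cvtColor(p,cv2.COLOR_RGB2HSV)
m=cv2.inRange(h,np.array((75,100,30)),np.array((95,255,255)));k=np.zeros_like(m);k[140:250,255:390]=m[140:250,255:390]
k=cv2.erode(k,np.ones((3,3)))
v,u=np.nonzero((k>0)&(d>0));n=cv2.undistortPoints(np.float64(np.c_[u,v])[:,None],c["camera_matrix"],np.float64(c["dist"]))[:,0]
P=np.c_[n,np.ones(len(n))]*d[v,u][:,None];P=P@c["T"][:3,:3].T+c["T"][:3,3]
# press frame y,z about the hinge
ey=np.array([-.1305,.9914]);hh=np.array([.592,-.1079])+.34*ey
y=(P[:,:2]-hh)@ey;z=P[:,2]
ok=(z>.07)&(y<-.03)
for _ in range(4):
    f=np.polyfit(y[ok],z[ok],1);ok&=abs(np.polyval(f,y)-z)<.012
print("n",ok.sum(),"yrange",y[ok].min(),y[ok].max(),"tilt",np.arctan(-f[0]),"z at hinge",f[1],"std",(np.polyval(f,y)-z)[ok].std())
E
python3 tilt.py s5
```

```text
n 89 yrange -0.2198312183089209 -0.05879720019792224 tilt 0.7089976320442232 z at hinge 0.05451371353734136 std 0.0009958588909357489
```

The depth fit gives 0.709 rad and the kinematics about 0.715, so the screen is past balance. Now I ease it down to about 0.55.

{"api": "send_rows", "payload": {"gripper": [0, 0, 0, 0, 0, 0, 0, 0, 0, 0, 0, 0], "offset": [[0, -0.0026, 0.0022], [0, -0.0053, 0.0045], [0, -0.0105, 0.009], [0, -0.0155, 0.0138], [0, -0.0205, 0.0186], [0, -0.0255, 0.0234], [0, -0.0302, 0.0284], [0, -0.035, 0.0335], [0, -0.0396, 0.0387], [0, -0.0418, 0.0413], [0, -0.042, 0.0413], [0, -0.042, 0.0413]], "turn": [0, 0, 0, 0, 0, 0, 0, 0, 0, 0, 0, 0]}}

```text
time: 12.2
eef_pos: [0.5825, -0.0337, 0.2718]
ee_rot: [-0.204, 3.134, -0.0]
contact_force: [2.6, -5.0, 3.8]
gripper_width: 0.015
grasp_force: 30.0
```

{"api": "send_rows", "payload": {"gripper": [0, 0, 0, 0, 0, 0], "offset": [[0, 0, 0], [0, 0, 0], [0, 0, 0], [0, 0, 0], [0, 0, 0], [0, 0, 0]], "turn": [0, 0, 0, 0, 0, 0]}}

```text
time: 12.95
eef_pos: [0.5825, -0.0337, 0.2718]
ee_rot: [-0.204, 3.134, -0.001]
contact_force: [1.5, -5.8, 4.7]
gripper_width: 0.0154
grasp_force: 30.0
```

```bash
python3 ang.py; python3 tilt.py s6; python3 ang.py
```

```text
t 12.95 F [ 1.5 -5.8  4.7] a_z 0.5509050618528349 a_r 0.540829856448744 dr 74.78143988749201 dz 170.43053128163683 w 0.015437600928865692
n 251 yrange -0.20121298504637844 -0.06073405775764508 tilt 0.5420277871145621 z at hinge 0.05578979369481296 std 0.001239676358051535
t 13.0 F [ 1.5 -3.8  4.4] a_z 0.5508593563027895 a_r 0.5408704808592737 dr 74.79032749029196 dz 170.41851044552703 w 0.014835557208535704
```

View pics/s6.png

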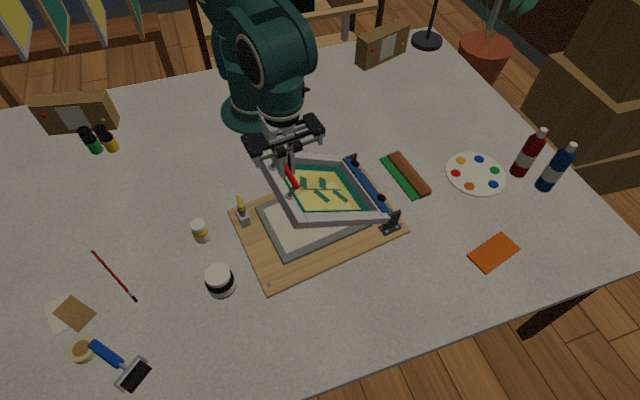

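The screen is steady at about 0.545 rad by both measures. The bar is gripped at (291,177), and the jars at (200,231) and (219,280) and the squeegee at (405,175) haven't moved.

```bash
python3 -c "
from workcell import ctrl
print(ctrl.finish_job())"
```

```text
the job is handed in; nothing more can be done
None
```

I handed the job in with the hold-down turned clear (about 1.4 rad) and the screen, after a lift past balance to about 0.71 rad, held steady by its gripped handle at about 0.545 rad; the jars and squeegee show no movement, and no verdict was returned.

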